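Clamp the transformer through the guard window and start the test

ROBOT

A 6-joint arm with a two-finger parallel gripper is mounted at the origin on a cart in front of the work surface, level with it; the furniture and walls round the work are solid. World frame = base frame: x ahead of the robot, y to its left, z up, the work surface at z = 0. Lengths are in m, angles in rad, forces in N, time in s.
With the tool pointing down it reaches from about 0.225 to 0.875 m from the base axis. Payload 3.4 kg.
Tool frame: the origin (TCP) lies at the very end of the fingers, on their centre line; the grasp point (between the pads) lies 19 mm behind it (manip.pinch_z is the distance from the TCP to the grasp point, in m); z points along the fingers, y is the line along which they close (so a half turn about z gives the same grasp; the last joint's range is limited). The gripper opens to 85 mm and grips with 20 to 120 N. Pads are 22 mm wide; open, the fingers measure 114 mm over their backs; the gripper's body (76 mm by 85 mm) begins 54 mm behind the grasp point. The pads swing forward as they close: fully open they stand 13 mm farther back than shut.
Start: joints at [-1.397, 0.276, 1.505, -0, 1.361, -0.121], TCP at [0.167, -0.55, 0.231] pointing down, gripper open.
Joint ranges: [-2.89, 2.89], [-0.75, 2.08], [0.22, 2.7], [-1.18, 4.32], [0.11, 2.71], [-2.7, 2.7]. Speed limits (rad/s): [2.57, 2.57, 3.14, 3.14, 3.14, 3.14].

INTERFACE

Orientations are given as a unit quaternion [w, x, y, z].
In Python, from rig import manip gives the robot as it stands. The module is installed in compiled form; this text tells all that it offers.
- The arm moves only by the shell command python3 -m jog 'ROWS' [FORCE]. ROWS is JSON, a list of rows, each an object of numbers: "dx", "dy", "dz": the shift along the tool's x, y, z each as a share of 25 cm, from -1 to 1; "ax", "ay", "az": the turn, a rotation vector about the tool's x, y, z each as a share of 90 degrees, from -1 to 1; "grip": the opening, from -1 (shut) to 1 (fully open), so that 0 is half open. A call has 1 to 5 rows; each row is the pose to reach, as a shift and turn from the pose commanded when the call began, along the tool's axes at that moment; what a row does not reach only later rows make up. A row lasts 1/12 s, in which the tool goes at most 41.7 mm and 7.16 degrees, less where a joint would pass 70% of its speed; a pose out of reach is approached as far as the arm can. A call with a number of a shift or a turn outside -1 to 1 is refused whole. A call with a gripper value outside its range is refused whole. The fingers move at their own pace and stop on an object; FORCE is the grip in N (left out, the last holds). Time passes only in rows, so rows that repeat a pose let the fingers close. It gives the time, the measured TCP pose, the force, the opening and the grip force at its end, in the units of the state.
- manip.get_state(): the state, without advancing time (a new reading comes with each control period).
- manip.get_image(name): name is "side" or "top" or "wrist"; returns a dict with "img" (480x640x3 uint8, red, green, blue), "mtx" (3x3 intrinsics, pixels), "world_to_cam" (4x4, takes a point from world to camera coordinates); the wrist camera has in their place "T_tool_cam" (4x4, takes a point from camera to tool coordinates, whose origin is the TCP and whose axes are the flange's). Camera axes: x right, y down, z forward; pixel columns grow to the right and rows downward; lengths in m; the calibration is good to about 2 mm. A picture is of the moment at which its call begins: read the wrist's pose just before it. There is no depth.
- manip.sign_off(): hands the job in; it is judged then, once.
The state is a dict: "clock": time; "qpos": joint angles; "qd": joint speeds; "effort": joint torques, N m; "position": TCP position; "ee_rot": TCP orientation; "contact_force": force on the tool from outside, world axes, zero at the start; "moment": the same for the moment, N m; "width": finger opening in m; "gripper_force": force on a finger pad.
Only numpy, scipy, OpenCV 4.12 (cv2) and the standard library are available. Lean on these libraries where they do the work, as an engineer would, in place of code of your own. Each camera call takes 0.05 s, during which the arm holds its last target. There are 200 camera calls.

TASK

On the guarded clamping fixture, reach down through the guard window of the bay that holds the wound transformer and press that bay's lever all the way down, without touching the guard frame; it stays down by itself. Then press the round button on the separate low box fully in, to start the test, and let it come back out. Leave the other bay's lever up, and do not grasp, lift or shift the parts in the bays or anything else on the bench.

Things in the scene. Friction and masses are not known exactly. Their poses are not given: they have to be found in the camera images.
- press: Clamping fixture, fixed: aluminium plate 200 x 214 x 12 mm with two bays, left at y = +46 mm, right at y = -46 mm, each with a nest of 7 mm high black rails 17 mm behind the origin. Origin: on the bench under the fixture (plate: x -95 to +105 mm, y -107 to +107 mm). x points from the robot's side to the back, y left, z up. Nothing on it stands higher than 142 mm.
- guard: Grey guard frame over the fixture's front, not to be touched; origin and axes as the fixture. Flat bars 8 mm thick, 200 mm wide (y), 118 mm long, sloping 15 degrees down toward the robot, on four corner legs. Two windows, one over each bay, each 80 mm wide (y), 90 mm long along the slope, with a 12 mm bar between at y = 0. Top face: 139 mm above the bench at the rear edge, 109 mm at the front.
- left_window (a point): Centre of the left window, in the middle of the frame's thickness (30 mm in front of the fixture's origin, 46 mm to the left, 120 mm up).
- right_window (a point): Centre of the right window, likewise, 46 mm to the right.
- left_pad (a point): Middle of the top face of the left lever's black paddle, 36 mm (x) by 26 mm (y). With the lever up it lies 10 mm below the window's centre, about 110 mm above the bench. Pressed down it sinks 21 mm (to about 89 mm above the bench) and goes about 4 mm to the rear.
- right_pad (a point): The same point on the right lever's paddle.
- left_lever (a joint): Angle of the left lever: 0 up, 0.2 rad all the way down on its stop. Hinged at the back, 110 mm behind the paddle's middle. Stiff: it moves at about 5 N on the paddle and stays where it is left; 10 to 12 N on the paddle seats it on the stop.
- right_lever (a joint): Angle of the right lever, likewise.
- part_centre (a point): Centre of the loose wound transformer (yellow-taped block with copper windings, 29 x 65 x 29 mm, long side along the fixture's y) that lies in the nest of the left or the right bay. Must stay there.
- bobbin_centre (a point): Centre of the loose bare bobbin (small cream plastic former with pins on top, no winding, 22 x 27 x 32 mm) that stands in the nest of the other bay. Must stay there.
- start_box: Grey box 80 x 80 x 30 mm fixed to the bench to the right of the fixture, carrying one round push button in its middle. Origin: centre of its underside.
- start_button_top (a point): Centre of the top of the round grey push button, 32 mm across, in a black collar on the box; the button is pushed straight down.
- start_button (a joint): Travel of the push button: 0 out, 0.006 m fully in (about 4 N); it springs back.
- tweezers: Loose steel tweezers, 124 mm long, lying between the fixture and the button box. Bystander.
- spare_l: Loose large spare transformer, 35 x 81 x 38 mm, left of the fixture. Bystander.
- spare_s: Loose small spare transformer, 31 x 43 x 29 mm, left of the fixture. Bystander.
- marker_pen: Loose marker pen, 135 mm long, 17 mm thick, on the right. Bystander.
- reel: Loose solder reel, 54 mm across, 36 mm high, on the right. Bystander.
Mind the look-alikes: they are no part of the job. Leave any blue or brown look-alike of the start_box alone.

How it is judged:
On the way, in this order (a step that is already met when the one before it is completed fails the run):
1. the lever of the transformer's bay is pressed all the way down, the other lever still up, the button not pressed (((y of part_centre in the frame of press above 0 m and value of joint left_lever above 0.185 rad and value of joint right_lever below 0.06 rad) or (y of part_centre in the frame of press below 0 m and value of joint right_lever above 0.185 rad and value of joint left_lever below 0.06 rad)) and value of joint start_button below 0.002 m), for 0.2 s.
2. with the lever down, the button is pressed in (((y of part_centre in the frame of press above 0 m and value of joint left_lever above 0.185 rad and value of joint right_lever below 0.06 rad) or (y of part_centre in the frame of press below 0 m and value of joint right_lever above 0.185 rad and value of joint left_lever below 0.06 rad)) and value of joint start_button above 0.0045 m), for 0.1 s.
At the end, for the whole second after the job is handed in: Lever over the transformer at 0.185 rad or more (stop: 0.2), other lever under 0.06 rad, button out again (under 1.5 mm), transformer and bobbin within 10 mm of where they were in their nests, bystanders within 15 mm of where they lay (((y of part_centre in the frame of press above 0 m and value of joint left_lever above 0.185 rad and value of joint right_lever below 0.06 rad) or (y of part_centre in the frame of press below 0 m and value of joint right_lever above 0.185 rad and value of joint left_lever below 0.06 rad)) and value of joint start_button below 0.0015 m and distance of each of part_centre, bobbin_centre from where it was at the start of the episode below 0.01 m and distance of each of tweezers, spare_l, spare_s, marker_pen, reel from where it was at the start of the episode below 0.015 m); the robot touches nothing.
It fails at once if the guard frame is touched (over 0.5 N) (contact force between guard and anything else above 0.5 N).
It fails at once if the button is pressed (over 3 mm) before the lever is down (value of joint start_button above 0.003 m and not ((y of part_centre in the frame of press above 0 m and value of joint left_lever above 0.185 rad and value of joint right_lever below 0.06 rad) or (y of part_centre in the frame of press below 0 m and value of joint right_lever above 0.185 rad and value of joint left_lever below 0.06 rad))).
It fails at once if the lever of the bay without the transformer is pressed (over 0.06 rad) ((y of part_centre in the frame of press above 0 m and value of joint right_lever above 0.06 rad) or (y of part_centre in the frame of press below 0 m and value of joint left_lever above 0.06 rad)).
It fails at once if the transformer or the bobbin is lifted or shifted by more than 10 mm (distance of any of part_centre, bobbin_centre from where it was at the start of the episode above 0.01 m).
It fails at once if a bystander is lifted or shifted by more than 15 mm (distance of any of tweezers, spare_l, spare_s, marker_pen, reel from where it was at the start of the episode above 0.015 m).
It also fails if it takes over 42 s, if anything falls off the work surface, if the arm or the gripper's body presses on something with over 40 N, if the wrist force passes 120 N, or if a joint passes its speed limit or range.

## Working session

There is one attempt and no reset: what is moved stays moved. The work goes in short steps, Python scripts to look and compute and a shell command to move; the robot and the scene stay as the last step left them, time stands still between calls to the robot, and variables do not carry over. Pictures are saved under pics/ and viewed, at most 10 in all, crops included, and the job is handed in when it is done.

```bash
mkdir -p pics
python3 - <<'E'
from rig import manip
import cv2,pickle
s=manip.get_state();print(s)
d={}
for n in("top","side"):
    r=manip.get_image(n);d[n]=r
    cv2.imwrite(f"pics/{n}.png",r["img"][:,:,::-1]);print(n,r["mtx"],r["world_to_cam"])
pickle.dump(d,open("d.pkl","wb"))
E
```

```text
{'clock': 0.0, 'qpos': array([-1.39704762e+00,  2.76605658e-01,  1.50614921e+00,  8.55555189e-06,
        1.36071734e+00, -1.21021144e-01]), 'qd': array([-5.03450116e-05, -1.95044021e-04, -6.04511079e-04, -3.97322939e-04,
       -8.66293762e-04, -2.26489033e-04]), 'effort': array([-3.34885888e-03, -4.16781878e+01, -2.45808095e+01, -4.29001684e-04,
        1.10945044e-02,  9.94130687e-06]), 'position': array([ 0.16694058, -0.54966633,  0.23042724]), 'ee_rot': array([-9.39557390e-04,  9.89158183e-01,  1.46850961e-01, -2.05916835e-05]), 'contact_force': array([ 0.15480777, -0.68272864, -0.11600646]), 'moment': array([0.00030844, 0.01697551, 0.01804836]), 'gripper_force': 0.0, 'width': 0.08564706196969736}
top [[572.87975627   0.         317.90584273]
 [  0.         572.87975627 236.88707404]
 [  0.           0.           1.        ]] [[ 0.01449899 -0.9998914  -0.00264021 -0.01561693]
 [-0.9822152  -0.01374823 -0.18725459  0.54109951]
 [ 0.18719795  0.00530825 -0.98230787  1.66337496]
 [ 0.          0.          0.          1.        ]]
side [[446.82477097   0.         317.12818735]
 [  0.         446.82477097 239.14565629]
 [  0.           0.           1.        ]] [[-0.83252571 -0.5537588   0.01587877  0.40780172]
 [-0.33924024  0.48693755 -0.80486513  0.29157113]
 [ 0.43796918 -0.67545763 -0.5932453   1.30895444]
 [ 0.          0.          0.          1.        ]]
```

View pics/top.png

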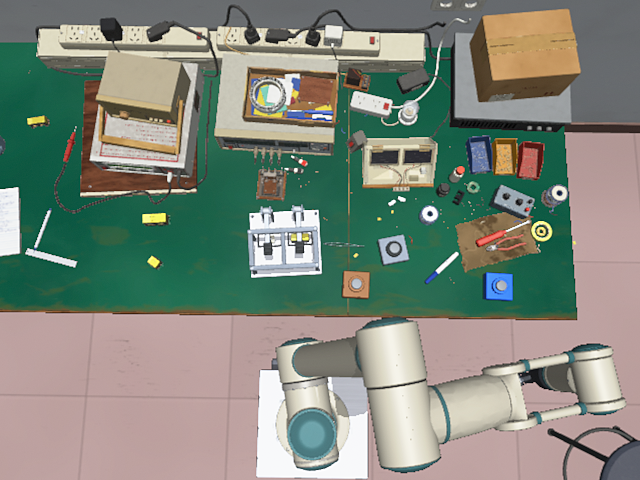

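View pics/side.png

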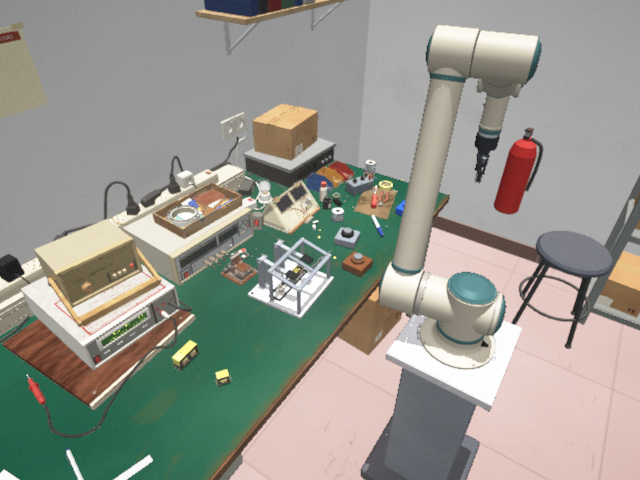

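The top view shows the fixture at about (285,243). There are three button boxes: grey (393,249), brown (356,284) and blue (499,286). The grey one fits the description: it is grey, and the tweezers at (345,245) lie between it and the fixture. Yellow shows near (300,238), in the right bay. I'll enlarge to confirm.

Run:
```python
import cv2,numpy as np
t=cv2.imread("pics/top.png")[195:305,235:425];s=cv2.imread("pics/side.png")[215:315,240:400]
a=cv2.resize(t,(800,463),interpolation=cv2.INTER_CUBIC);b=cv2.resize(s,(800,500),interpolation=cv2.INTER_CUBIC)
cv2.imwrite("pics/ct.png",a);cv2.imwrite("pics/cs.png",b)
```

```text
(no output)
```

View pics/ct.png

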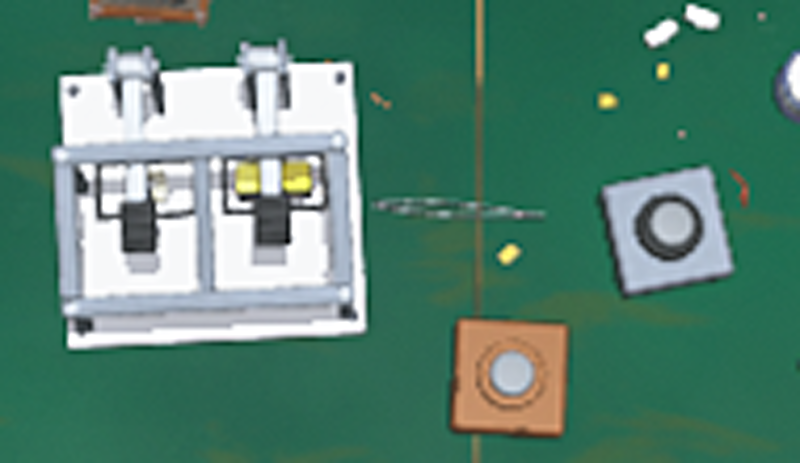

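View pics/cs.png

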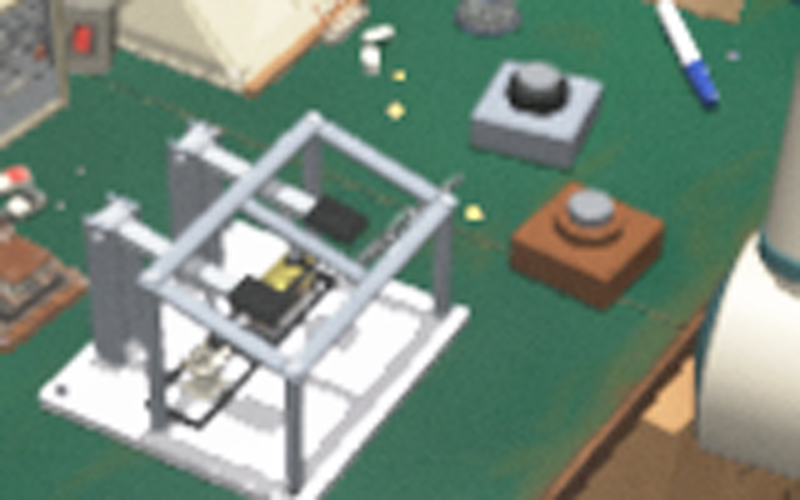

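The enlarged views show the yellow-taped transformer in the right bay (crop 272,178) and the cream bobbin in the left bay (crop 158,185). The grey box's button is at crop (672,222), the brown look-alike's at (512,372). Next I measure these.

```bash
cat > h.py <<'E'
import cv2,numpy as np,pickle
d=pickle.load(open("d.pkl","rb"))
def ray(n,uv):
    K=d[n]["mtx"];W=d[n]["world_to_cam"];R=W[:3,:3];c=-R.T@W[:3,3]
    v=R.T@np.linalg.solve(K,[uv[0],uv[1],1]);return c,v
def onz(n,uv,z):
    c,v=ray(n,uv);return c+v*(z-c[2])/v[2]
def tri(a,b):
    (c1,v1),(c2,v2)=ray("top",a),ray("side",b)
    s=np.linalg.lstsq(np.c_[v1,-v2],c2-c1,rcond=None)[0]
    p,q=c1+s[0]*v1,c2+s[1]*v2;return (p+q)/2,np.linalg.norm(p-q)
def ct(x,y):return (235+(x+.5)/4.2105-.5,195+(y+.5)/4.21-.5)
def cs(x,y):return (240+(x+.5)/5-.5,215+(y+.5)/5-.5)
E
python3 - <<'E'
from h import *
np.set_printoptions(precision=4,suppress=True)
P=lambda n,q,z:print(n,onz("top",ct(*q),z))
for q in[(60,75),(354,62),(67,348),(366,331)]:P("plate",q,.012)
for q in[(53,147),(346,134)]:P("guardrear",q,.137)
for q in[(64,316),(357,304)]:P("guardfront",q,.107)
for im,box in(("top",(250,195,300,250)),("top",(115,195,165,255)),("side",(300,190,372,245)),("top",(630,190,710,265))):
    f=ct if im=="top" else cs
    x0,y0=np.round(f(*box[:2])).astype(int);x1,y1=np.round(f(*box[2:])).astype(int)
    g=d[im]["img"][y0:y1+1,x0:x1+1].max(2)
    m=(g<75).astype(np.uint8);k,l,st,ce=cv2.connectedComponentsWithStats(m)
    i=1+st[1:,4].argmax();print(im,box,st[i]+[x0,y0,0,0,0],ce[i]+[x0,y0]);c=ce[i]+[x0,y0]
    if im=="top":print(onz("top",c,.11))
print("btn top z.045",onz("top",ct(672,222),.045),"tri",tri(ct(672,222),cs(543,77)))
for q in[(602,183),(711,165),(735,270),(627,297)]:P("box",q,.03)
print("pad tri guess",tri(ct(273,220),cs(338,217)))
for a,b in(((346,140),(315,118)),((357,300),(452,203)),((64,310),(295,370)),((55,150),(150,280))):print("guard tri",tri(ct(*a),cs(*b)))
E
```

```text
plate [0.6226 0.2066 0.012 ]
plate [ 0.6354 -0.0089  0.012 ]
plate [0.4216 0.1941 0.012 ]
plate [ 0.4369 -0.0203  0.012 ]
guardrear [0.5434 0.1933 0.137 ]
guardrear [ 0.5551 -0.0048  0.137 ]
guardfront [0.4323 0.1853 0.107 ]
guardfront [ 0.4434 -0.0138  0.107 ]
top (250, 195, 300, 250) [294 241  13  12  55] [299.1455 246.8909]
[0.5    0.0454 0.11  ]
top (115, 195, 165, 255) [263 241   9  14  56] [267.5    249.0357]
[0.4924 0.1363 0.11  ]
side (300, 190, 372, 245) [301 254  12  10  66] [306.7121 258.6667]
top (630, 190, 710, 265) [386 242  16  15  71] [392.6056 249.7042]
[ 0.4955 -0.2235  0.11  ]
btn top z.045 [ 0.5138 -0.2366  0.045 ] tri (array([ 0.5118, -0.2373,  0.0459]), np.float64(0.00400302830704083))
box [ 0.5441 -0.1886  0.03  ]
box [ 0.5584 -0.2671  0.03  ]
box [ 0.4822 -0.2832  0.03  ]
box [ 0.4617 -0.206   0.03  ]
pad tri guess (array([0.5009, 0.0446, 0.1028]), np.float64(0.0007205843933873481))
guard tri (array([ 0.5527, -0.0046,  0.1303]), np.float64(0.0006718141627552022))
guard tri (array([ 0.4484, -0.0131,  0.1   ]), np.float64(0.0029108480532395445))
guard tri (array([0.4352, 0.1847, 0.1107]), np.float64(0.0015493296271525824))
guard tri (array([0.5394, 0.1908, 0.1342]), np.float64(0.005458106348499433))
```

Fixture origin is about (0.524, 0.093) with yaw 0.06 rad, and the guard corners agree. The right pad is at about (0.498, 0.045, 0.11), with 0.103 from triangulation, which roughly matches. The button is at about (0.513, -0.237, 0.045). I shut the fingers and move over the right window.

```bash
for i in 1; do python3 -m jog '[{"dx":0.49,"dy":-0.473,"grip":-1},{"dx":0.49,"dy":-0.473,"grip":-1},{"dx":0.49,"dy":-0.473,"grip":-1},{"dx":0.49,"dy":-0.473,"grip":-1},{"dx":0.49,"dy":-0.473,"grip":-1}]'
python3 -m jog '[{"dx":0.49,"dy":-0.473,"grip":-1},{"dx":0.49,"dy":-0.473,"grip":-1},{"dx":0.49,"dy":-0.473,"grip":-1},{"dx":0.49,"dy":-0.473,"grip":-1},{"dx":0.49,"dy":-0.473,"grip":-1}]'
python3 -m jog '[{"dx":0.49,"dy":-0.473,"grip":-1},{"dx":0.49,"dy":-0.473,"grip":-1},{"dx":0.49,"dy":-0.473,"grip":-1},{"dx":0.49,"dy":-0.473,"grip":-1},{"dx":0.49,"dy":-0.473,"grip":-1}]'; done
```

```text
schema error: expected keys dx, dy, dz, ax, ay, az, grip
schema error: expected keys dx, dy, dz, ax, ay, az, grip
schema error: expected keys dx, dy, dz, ax, ay, az, grip
```

```bash
python3 -m jog '[{"dx":0.49,"dy":-0.473,"dz":0,"ax":0,"ay":0,"az":0,"grip":-1},{"dx":0.49,"dy":-0.473,"dz":0,"ax":0,"ay":0,"az":0,"grip":-1},{"dx":0.49,"dy":-0.473,"dz":0,"ax":0,"ay":0,"az":0,"grip":-1},{"dx":0.49,"dy":-0.473,"dz":0,"ax":0,"ay":0,"az":0,"grip":-1},{"dx":0.49,"dy":-0.473,"dz":0,"ax":0,"ay":0,"az":0,"grip":-1}]'
python3 -m jog '[{"dx":0.49,"dy":-0.473,"dz":0,"ax":0,"ay":0,"az":0,"grip":-1},{"dx":0.49,"dy":-0.473,"dz":0,"ax":0,"ay":0,"az":0,"grip":-1},{"dx":0.49,"dy":-0.473,"dz":0,"ax":0,"ay":0,"az":0,"grip":-1},{"dx":0.49,"dy":-0.473,"dz":0,"ax":0,"ay":0,"az":0,"grip":-1},{"dx":0.49,"dy":-0.473,"dz":0,"ax":0,"ay":0,"az":0,"grip":-1}]'
```

```text
clock: 0.52
position: [0.2517, -0.3944, 0.2309]
ee_rot: [-0.003, 0.989, 0.149, 0.001]
contact_force: [0.4, -0.0, -1.0]
width: 0.0255
gripper_force: 0.0
clock: 0.93
position: [0.3345, -0.2467, 0.2311]
ee_rot: [-0.002, 0.989, 0.15, 0.001]
contact_force: [-0.2, 0.4, -0.0]
width: 0.0002
gripper_force: 0.0
```

```bash
python3 -m jog '[{"dx":0.49,"dy":-0.473,"dz":0,"ax":0,"ay":0,"az":0,"grip":-1},{"dx":0.49,"dy":-0.473,"dz":0,"ax":0,"ay":0,"az":0,"grip":-1},{"dx":0.49,"dy":-0.473,"dz":0,"ax":0,"ay":0,"az":0,"grip":-1},{"dx":0.49,"dy":-0.473,"dz":0,"ax":0,"ay":0,"az":0,"grip":-1},{"dx":0.49,"dy":-0.473,"dz":0,"ax":0,"ay":0,"az":0,"grip":-1}]'
python3 -m jog '[{"dx":0.47,"dy":-0.47,"dz":0,"ax":0,"ay":0,"az":0.15,"grip":-1},{"dx":0.47,"dy":-0.47,"dz":0,"ax":0,"ay":0,"az":0.15,"grip":-1},{"dx":0.47,"dy":-0.47,"dz":0,"ax":0,"ay":0,"az":0.15,"grip":-1},{"dx":0.47,"dy":-0.47,"dz":0,"ax":0,"ay":0,"az":0.15,"grip":-1},{"dx":0.47,"dy":-0.47,"dz":0,"ax":0,"ay":0,"az":0.15,"grip":-1}]'
python3 - <<'E'
from rig import manip
import cv2,numpy as np,pickle
s=manip.get_state();print(s["position"],s["ee_rot"],s["contact_force"])
r=manip.get_image("wrist");pickle.dump((s,r),open("w.pkl","wb"));print(r["mtx"],r["T_tool_cam"])
cv2.imwrite("pics/w.png",r["img"][:,:,::-1])
E
```

```text
clock: 1.35
position: [0.4181, -0.0988, 0.2312]
ee_rot: [-0.002, 0.989, 0.15, 0.001]
contact_force: [-0.2, -0.5, -0.3]
width: 0.0001
gripper_force: 0.0
clock: 1.77
position: [0.4964, 0.046, 0.231]
ee_rot: [-0.001, 1.0, 0.031, 0.001]
contact_force: [-0.2, 0.1, 0.2]
width: -0.0003
gripper_force: 0.0
[0.49640344 0.04599389 0.2309981 ] [-1.13852313e-03  9.99517429e-01  3.10295831e-02  8.82461413e-04] [-0.2053129   0.08498474  0.23376434]
[[344.06728743   0.         323.21697718]
 [  0.         344.06728743 240.97004436]
 [  0.           0.           1.        ]] [[ 3.44900604e-04 -9.48645168e-01 -3.16341946e-01  8.11197296e-02]
 [ 9.99999893e-01  2.29303294e-04  4.02643743e-04  1.49038310e-04]
 [-3.09427790e-04 -3.16342051e-01  9.48645145e-01 -1.42831971e-01]
 [ 0.00000000e+00  0.00000000e+00  0.00000000e+00  1.00000000e+00]]
```

View pics/w.png

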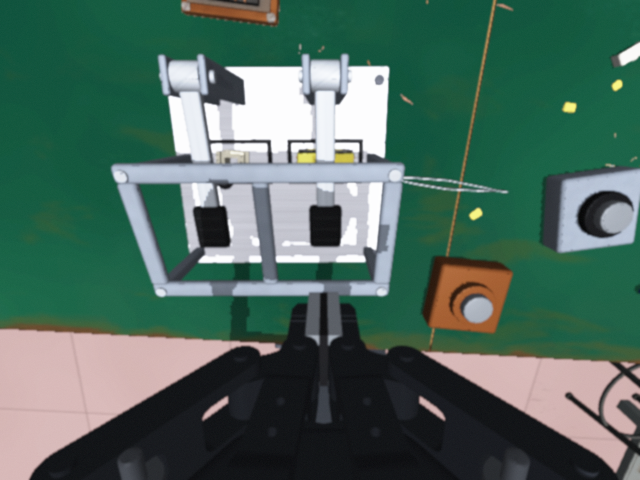

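The wrist view shows the right paddle at (326,225), the transformer's yellow ends at (325,157), the guard bars around that window, and the grey box's button at (610,215). I check the lateral centring on these.

Run:
```python
import pickle,numpy as np
from scipy.spatial.transform import Rotation as R
s,r=pickle.load(open("w.pkl","rb"));q=s["ee_rot"];Rt=R.from_quat([*q[1:],q[0]]).as_matrix();T=r["T_tool_cam"]
Rc=Rt@T[:3,:3];c=s["position"]+Rt@T[:3,3]
def f(u,v,z):
    d=Rc@np.linalg.solve(r["mtx"],[u,v,1]);return (c+d*(z-c[2])/d[2]).round(4)
print("yaw",2*np.arctan2(q[2],q[1]))
for n,a in dict(pad=(326,223,.11),rr=(400,175,.137),rl=(119,175,.137),fl=(160,290,.107),fr=(383,290,.107),midr=(274,235,.122),midl=(260,235,.122),rbar_in=(382,235,.122),btn=(612,217,.045)).items():print(n,f(*a))
```

```text
yaw 0.06206919380933705
pad [0.5049 0.0443 0.11  ]
rr [ 0.5493 -0.0032  0.137 ]
rl [0.5373 0.1883 0.137 ]
fl [0.4357 0.1827 0.107 ]
fr [ 0.4478 -0.0084  0.107 ]
midr [0.4962 0.0838 0.122 ]
midl [0.4955 0.0945 0.122 ]
rbar_in [0.5014 0.0011 0.122 ]
btn [ 0.5109 -0.2374  0.045 ]
```

```bash
python3 -m jog '[{"dx":0.01,"dy":0.008,"dz":0,"ax":0,"ay":0,"az":0,"grip":-1},{"dx":0.01,"dy":0.008,"dz":0.1,"ax":0,"ay":0,"az":0,"grip":-1},{"dx":0.01,"dy":0.008,"dz":0.2,"ax":0,"ay":0,"az":0,"grip":-1},{"dx":0.01,"dy":0.008,"dz":0.3,"ax":0,"ay":0,"az":0,"grip":-1},{"dx":0.01,"dy":0.008,"dz":0.4,"ax":0,"ay":0,"az":0,"grip":-1}]'
python3 -m jog '[{"dx":0,"dy":0,"dz":0.02,"ax":0,"ay":0,"az":0,"grip":-1},{"dx":0,"dy":0,"dz":0.04,"ax":0,"ay":0,"az":0,"grip":-1},{"dx":0,"dy":0,"dz":0.06,"ax":0,"ay":0,"az":0,"grip":-1},{"dx":0,"dy":0,"dz":0.08,"ax":0,"ay":0,"az":0,"grip":-1},{"dx":0,"dy":0,"dz":0.08,"ax":0,"ay":0,"az":0,"grip":-1}]'
```

```text
clock: 2.23
position: [0.4961, 0.0384, 0.1304]
ee_rot: [0.001, 1.0, 0.029, 0.0]
contact_force: [0.3, 1.0, -0.2]
width: -0.0002
gripper_force: 0.0
clock: 2.65
position: [0.4968, 0.0403, 0.1115]
ee_rot: [0.0, 1.0, 0.029, 0.0]
contact_force: [-0.2, 0.5, -0.1]
width: 0.0002
gripper_force: 0.0
```

```bash
python3 -m jog '[{"dx":0.01,"dy":-0.012,"dz":0,"ax":0,"ay":0,"az":0,"grip":-1},{"dx":0.01,"dy":-0.012,"dz":0.015,"ax":0,"ay":0,"az":0,"grip":-1},{"dx":0.01,"dy":-0.012,"dz":0.03,"ax":0,"ay":0,"az":0,"grip":-1},{"dx":0.01,"dy":-0.012,"dz":0.045,"ax":0,"ay":0,"az":0,"grip":-1},{"dx":0.01,"dy":-0.012,"dz":0.06,"ax":0,"ay":0,"az":0,"grip":-1}]'
python3 -m jog '[{"dx":0,"dy":0,"dz":0.01,"ax":0,"ay":0,"az":0,"grip":-1},{"dx":0,"dy":0,"dz":0.02,"ax":0,"ay":0,"az":0,"grip":-1},{"dx":0,"dy":0,"dz":0.02,"ax":0,"ay":0,"az":0,"grip":-1}]'
```

```text
clock: 3.07
position: [0.5004, 0.0439, 0.0969]
ee_rot: [0.0, 1.0, 0.03, 0.002]
contact_force: [1.5, 0.4, 5.7]
width: 0.0001
gripper_force: 2.1
clock: 3.32
position: [0.4983, 0.0438, 0.0907]
ee_rot: [0.0, 1.0, 0.03, -0.001]
contact_force: [1.0, -0.3, 0.8]
width: -0.0002
gripper_force: 0.6
```

```bash
python3 -m jog '[{"dx":0,"dy":0,"dz":0.006,"ax":0,"ay":0,"az":0,"grip":-1},{"dx":0,"dy":0,"dz":0.012,"ax":0,"ay":0,"az":0,"grip":-1},{"dx":0,"dy":0,"dz":0.012,"ax":0,"ay":0,"az":0,"grip":-1},{"dx":0,"dy":0,"dz":0.012,"ax":0,"ay":0,"az":0,"grip":-1}]'
```

```text
clock: 3.65
position: [0.4986, 0.0438, 0.089]
ee_rot: [0.0, 1.0, 0.03, -0.0]
contact_force: [-0.9, 0.4, 10.3]
width: 0.0007
gripper_force: 4.9
```

```bash
python3 -m jog '[{"dx":0,"dy":0,"dz":0.004,"ax":0,"ay":0,"az":0,"grip":-1},{"dx":0,"dy":0,"dz":0.008,"ax":0,"ay":0,"az":0,"grip":-1},{"dx":0,"dy":0,"dz":0.008,"ax":0,"ay":0,"az":0,"grip":-1},{"dx":0,"dy":0,"dz":0.008,"ax":0,"ay":0,"az":0,"grip":-1}]'
```

```text
clock: 3.98
position: [0.4988, 0.0438, 0.0886]
ee_rot: [0.0, 1.0, 0.03, 0.0]
contact_force: [-4.4, 0.3, 21.6]
width: -0.0001
gripper_force: 10.7
```

The force rose to 21.6 N with no further travel, so the lever is on its stop. I back straight out and look.

```bash
python3 -m jog '[{"dx":0,"dy":0,"dz":-0.1,"ax":0,"ay":0,"az":0,"grip":-1},{"dx":0,"dy":0,"dz":-0.22,"ax":0,"ay":0,"az":0,"grip":-1},{"dx":0,"dy":0,"dz":-0.36,"ax":0,"ay":0,"az":0,"grip":-1},{"dx":0,"dy":0,"dz":-0.5,"ax":0,"ay":0,"az":0,"grip":-1},{"dx":0,"dy":0,"dz":-0.54,"ax":0,"ay":0,"az":0,"grip":-1}]'
python3 - <<'E'
from rig import manip
import cv2
print(manip.get_state()["position"])
cv2.imwrite("pics/w2.png",manip.get_image("wrist")["img"][:,:,::-1])
E
```

```text
clock: 4.4
position: [0.5003, 0.0438, 0.2255]
ee_rot: [0.0, 1.0, 0.03, 0.003]
contact_force: [1.5, -0.8, 0.2]
width: -0.0002
gripper_force: 0.0
[0.50029796 0.04376744 0.22550323]
```

View pics/w2.png

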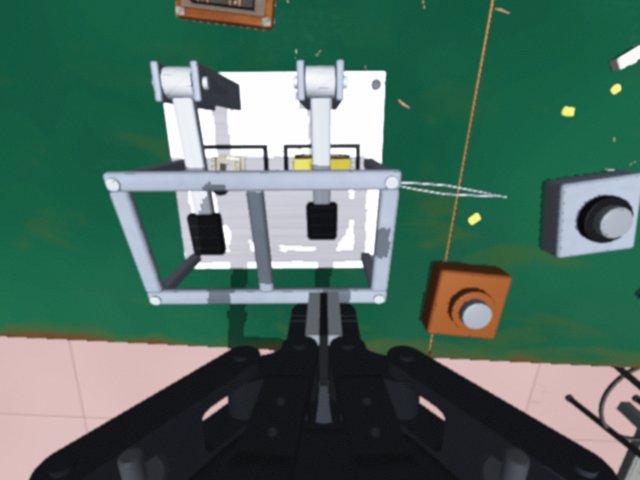

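The right paddle (321,220) is now smaller, so it is down. The left one (206,233) is unchanged and up, and the parts are in place. On to the grey button.

```bash
python3 -m jog '[{"dx":-0.01,"dy":0.6,"dz":0,"ax":0,"ay":0,"az":0,"grip":-1},{"dx":-0.01,"dy":0.6,"dz":0,"ax":0,"ay":0,"az":0,"grip":-1},{"dx":-0.01,"dy":0.6,"dz":0,"ax":0,"ay":0,"az":0,"grip":-1},{"dx":-0.01,"dy":0.6,"dz":0,"ax":0,"ay":0,"az":0,"grip":-1},{"dx":-0.01,"dy":0.6,"dz":0,"ax":0,"ay":0,"az":0,"grip":-1}]'
python3 -m jog '[{"dx":-0.01,"dy":0.524,"dz":0,"ax":0,"ay":0,"az":0,"grip":-1},{"dx":-0.01,"dy":0.524,"dz":0,"ax":0,"ay":0,"az":0,"grip":-1},{"dx":-0.01,"dy":0.524,"dz":0,"ax":0,"ay":0,"az":0,"grip":-1},{"dx":-0.01,"dy":0.524,"dz":0,"ax":0,"ay":0,"az":0,"grip":-1},{"dx":-0.01,"dy":0.524,"dz":0,"ax":0,"ay":0,"az":0,"grip":-1}]'
python3 - <<'E'
from rig import manip
import cv2,pickle
s=manip.get_state();print(s["position"])
r=manip.get_image("wrist");pickle.dump((s,r),open("w.pkl","wb"))
cv2.imwrite("pics/w3.png",r["img"][:,:,::-1])
E
```

```text
clock: 4.87
position: [0.5041, -0.1104, 0.2188]
ee_rot: [0.001, 1.0, 0.027, -0.002]
contact_force: [0.3, 0.1, 0.2]
width: -0.0001
gripper_force: 0.0
clock: 5.28
position: [0.5095, -0.2383, 0.2189]
ee_rot: [-0.001, 1.0, 0.028, -0.002]
contact_force: [-0.8, -0.6, 0.1]
width: 0.0002
gripper_force: 0.0
[ 0.50947125 -0.23825131  0.21889725]
```

View pics/w3.png

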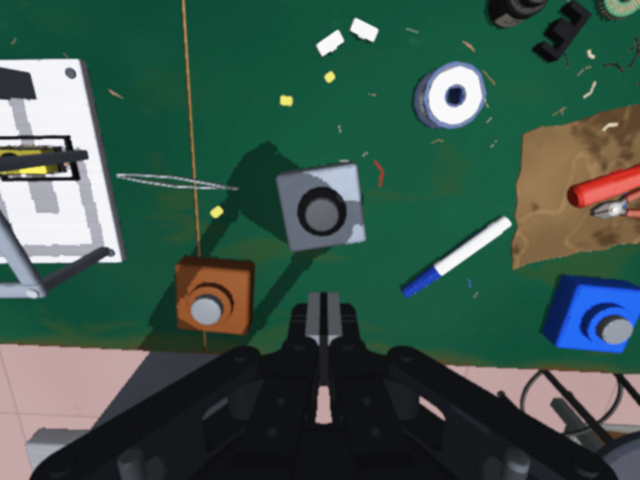

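The grey box's button is at (322,212), which puts it about 4 mm ahead of the TCP in tool x. I correct that and descend.

```bash
python3 -m jog '[{"dx":0.016,"dy":0,"dz":0.14,"ax":0,"ay":0,"az":0,"grip":-1},{"dx":0.016,"dy":0,"dz":0.28,"ax":0,"ay":0,"az":0,"grip":-1},{"dx":0.016,"dy":0,"dz":0.42,"ax":0,"ay":0,"az":0,"grip":-1},{"dx":0.016,"dy":0,"dz":0.53,"ax":0,"ay":0,"az":0,"grip":-1},{"dx":0.016,"dy":0,"dz":0.6,"ax":0,"ay":0,"az":0,"grip":-1}]'
python3 -m jog '[{"dx":0,"dy":0,"dz":0.02,"ax":0,"ay":0,"az":0,"grip":-1},{"dx":0,"dy":0,"dz":0.04,"ax":0,"ay":0,"az":0,"grip":-1},{"dx":0,"dy":0,"dz":0.06,"ax":0,"ay":0,"az":0,"grip":-1},{"dx":0,"dy":0,"dz":0.06,"ax":0,"ay":0,"az":0,"grip":-1}]'
```

```text
clock: 5.75
position: [0.5118, -0.2324, 0.0676]
ee_rot: [-0.003, 1.0, 0.031, -0.003]
contact_force: [0.1, -0.7, -0.4]
width: 0.0
gripper_force: 0.0
clock: 6.08
position: [0.5147, -0.236, 0.0565]
ee_rot: [0.0, 1.0, 0.03, 0.0]
contact_force: [-0.9, -0.2, -0.4]
width: 0.0001
gripper_force: 0.0
```

```bash
python3 -m jog '[{"dx":0,"dy":0,"dz":0.015,"ax":0,"ay":0,"az":0,"grip":-1},{"dx":0,"dy":0,"dz":0.03,"ax":0,"ay":0,"az":0,"grip":-1},{"dx":0,"dy":0,"dz":0.045,"ax":0,"ay":0,"az":0,"grip":-1},{"dx":0,"dy":0,"dz":0.045,"ax":0,"ay":0,"az":0,"grip":-1}]'
python3 -m jog '[{"dx":0,"dy":0,"dz":0.01,"ax":0,"ay":0,"az":0,"grip":-1},{"dx":0,"dy":0,"dz":0.02,"ax":0,"ay":0,"az":0,"grip":-1},{"dx":0,"dy":0,"dz":0.02,"ax":0,"ay":0,"az":0,"grip":-1}]'
```

```text
clock: 6.42
position: [0.5156, -0.2371, 0.0461]
ee_rot: [0.001, 1.0, 0.029, 0.001]
contact_force: [1.7, 0.4, 4.1]
width: -0.0001
gripper_force: 1.9
clock: 6.67
position: [0.5157, -0.2372, 0.0454]
ee_rot: [0.001, 1.0, 0.029, 0.002]
contact_force: [-6.9, 4.7, 31.5]
width: -0.0001
gripper_force: 15.9
```

It stopped hard at 31 N, after about 4 N of spring force, so the button is fully in. It has been held there for more than 0.1 s. Retreating.

```bash
python3 -m jog '[{"dx":0,"dy":0,"dz":0,"ax":0,"ay":0,"az":0,"grip":-1},{"dx":0,"dy":0,"dz":-0.1,"ax":0,"ay":0,"az":0,"grip":-1},{"dx":0,"dy":0,"dz":-0.24,"ax":0,"ay":0,"az":0,"grip":-1},{"dx":0,"dy":0,"dz":-0.38,"ax":0,"ay":0,"az":0,"grip":-1},{"dx":0,"dy":0,"dz":-0.5,"ax":0,"ay":0,"az":0,"grip":-1}]'
python3 - <<'E'
from rig import manip
import cv2
cv2.imwrite("pics/w4.png",manip.get_image("wrist")["img"][:,:,::-1])
a=cv2.resize(manip.get_image("side")["img"][215:315,240:400,::-1],(800,500),interpolation=cv2.INTER_CUBIC);cv2.imwrite("pics/s4.png",a)
E
```

```text
clock: 7.08
position: [0.5145, -0.237, 0.1673]
ee_rot: [0.001, 1.0, 0.029, 0.001]
contact_force: [0.4, -0.3, -0.7]
width: 0.0
gripper_force: 0.0
```

View pics/w4.png

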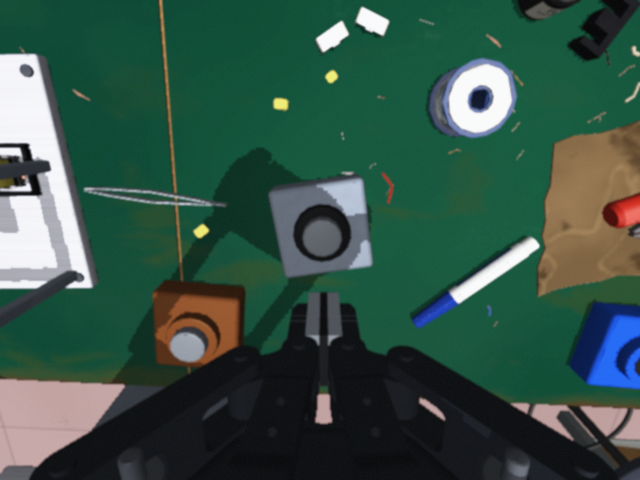

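View pics/s4.png

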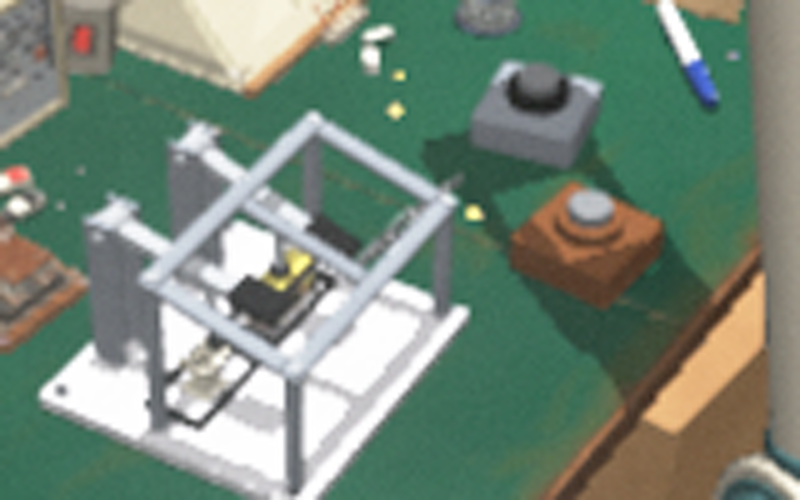

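The right lever is down and the left one is up. The button is out again (crop 543,77, as before), nothing has shifted, and the arm is clear.

```bash
python3 -c "
from rig import manip
print(manip.sign_off())"
```

```text
the job is handed in; nothing more can be done
None
```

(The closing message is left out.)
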